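# Fit a valve's lever handle and show the valve to the inspection camera

### The job

Fit the loose white lever handle fully home on the square shaft of the metal valve standing in the assembly nest, with the lever pointing the same way as the valve's port. Then grip the valve by its block, lift it out with the handle on, and show it to the inspection camera: upright, the port facing straight at the lens, the port's mouth level with the lens, centred on it and about 10 cm in front of it. Finish while holding it still there, do not let go; don't bump the camera, and leave the bottle, timer and slide box where they stand.

Things in the scene. Friction and masses are not known exactly. Their poses are not given: they have to be found in the camera images.
- valve: Valve, 0.2 to 0.4 kg: metal block 44 (x) x 46 (y) x 62 mm high, loose in the nest. Origin: centre of its underside, z up. A steel port boss 18 mm across stands 10 mm out of the +x face, 35 mm up. Grip the plain +y and -y faces. Mid-top stands a square steel shaft 12 mm wide, sides parallel to the block's, 15 mm tall, top 3 mm tapered.
- shaft_foot (a point): Centre of the valve's top face, at the foot of the square shaft, 62 mm above the valve's underside; axes as the valve's. The underside of a fully seated handle rests here.
- port (a point): Centre of the port's mouth, on the valve at (32, 0, 35) mm in the valve's frame; x points straight out of the port.
- handle: Loose white plastic lever handle, about 50 g, on the worktop bore down. Square hub 28 x 28 x 26 mm high; square blind bore 13.5 mm wide, 16 mm deep, sides parallel to the hub's. Origin: centre of the hub's underside, on the bore axis, z up; x along the lever (13 mm wide, 17 to 25 mm up, reaching 63.5 mm from the axis). Grip the hub across its +y and -y sides.
- lever_tip (a point): Outer end of the lever, (63.5, 0, 21) mm in the handle's frame.
- nest: Assembly nest, fixed to the worktop: plastic plate 90 x 92 mm, 4 mm thick, with low walls to 14 mm above the worktop round the valve's foot (outer size 57 x 59 mm, about 1.5 mm play to each side). Origin: centre of its underside; the valve stands on its plate, axes parallel to the nest's.
- inspection_camera: Grey camera (60 x 50 x 50 mm) with a black lens tube on a post, fixed to the worktop on a 100 x 110 mm steel foot; top 245 mm above the worktop. Origin: centre of the foot's underside. It looks level along its own -x, towards the robot's side.
- lens (a point): Centre of the lens's front glass, 220 mm above the worktop, at (-40, 0, 220) mm in the camera's frame. The camera looks along this point's -x; z up.
- white_bottle: Bystander: white bottle with a white cap, 42 mm across, 88 mm high, origin at the middle of its underside. Leave it.
- timer: Bystander: white bench timer, 34 x 68 x 62 mm, origin at the middle of its underside. Leave it.
- slide_box: Bystander: white and blue cardboard slide box, 52 x 78 x 26 mm, origin at the middle of its underside. Leave it.
Things that resemble listed ones, but are neither listed nor needed, are in the scene too. What is shaped like the valve but brown or red is not meant.

How it is judged:
On the way:
1. the handle is fully home on the square shaft, lever pointing the port's way, the valve still standing in its nest (x of handle in the frame of shaft_foot between -0.003 and 0.003 m and y of handle in the frame of shaft_foot between -0.003 and 0.003 m and z of handle in the frame of shaft_foot between -0.003 and 0.003 m and x of lever_tip in the frame of valve above 0.05 m and angle between the z axis of handle and the z axis of valve, either way round below 0.12 rad and z of valve in the frame of nest below 0.008 m and horizontal distance between valve and nest below 0.005 m), for 0.2 s.
At the end, for the whole second after the job is handed in: Valve held still in the fingers, carried by nothing else; port mouth 75 to 125 mm before the lens, within 20 mm of its axis sideways and in height, facing it within 0.2 rad; upright within 0.15 rad; handle still fully home (3 mm), lever pointing the port's way (x of handle in the frame of shaft_foot between -0.003 and 0.003 m and y of handle in the frame of shaft_foot between -0.003 and 0.003 m and z of handle in the frame of shaft_foot between -0.003 and 0.003 m and x of lever_tip in the frame of valve above 0.05 m and angle between the z axis of handle and the z axis of valve, either way round below 0.12 rad and x of port in the frame of lens between -0.125 and -0.075 m and y of port in the frame of lens between -0.02 and 0.02 m and z of port in the frame of lens between -0.02 and 0.02 m and x of lens in the frame of port above 0.05 m and angle between the x axis of valve and the x axis of lens, either way round below 0.2 rad and angle between valve's own z axis and vertical below 0.15 rad and contact force between the fingers and valve above 2 N and contact force between valve and nest below 0.1 N and contact force between valve and inspection_camera below 0.1 N and linear speed of valve below 0.02 m/s); the arm keeps its last pose, push and grip.
It fails at once if the white bottle is moved by more than 25 mm or tipped (distance of white_bottle from where it was at the start of the episode above 0.025 m or angle between white_bottle's own z axis and vertical above 0.4 rad).
It fails at once if the timer is moved by more than 25 mm or tipped (distance of timer from where it was at the start of the episode above 0.025 m or angle between timer's own z axis and vertical above 0.4 rad).
It fails at once if the slide box is moved by more than 25 mm or tipped (distance of slide_box from where it was at the start of the episode above 0.025 m or angle between slide_box's own z axis and vertical above 0.4 rad).
It fails at once if the camera is bumped (more than 3 N) (contact force between any of the arm, the fingers, valve, handle and inspection_camera above 3 N).
It also fails if it takes over 54 s, if anything falls off the work surface, if the arm or the gripper's body presses on something with over 40 N, if the wrist force passes 120 N, or if a joint passes its speed limit or range.

### The arm

A 6-joint arm with a two-finger parallel gripper is mounted at the origin on a cart in front of the work surface, level with it; the furniture and walls round the work are solid. World frame = base frame: x ahead of the robot, y to its left, z up, the work surface at z = 0. Lengths are in m, angles in rad, forces in N, time in s.
With the tool pointing down it reaches from about 0.35 to 0.8 m from the base axis. Payload 7.3 kg.
Tool frame: the origin (TCP) lies midway between the tips of the shut fingers; the grasp point (between the pads) lies 19 mm behind it (tcp_to_grasp is the distance from the TCP to the grasp point, in m); x points along the fingers, z is the direction in which the jaws open and shut, and the axes are right-handed (so a half turn about x gives the same grasp; the last joint's range is limited). The gripper opens to 85 mm and grips with 20 to 120 N. Pads are 22 mm wide; open, the fingers measure 114 mm over their backs; the gripper's body (76 mm by 85 mm) begins 54 mm behind the grasp point. The pads swing forward as they close: fully open they stand 13 mm farther back than shut.
Start: joints at [-1.484, 0.342, 1.524, -0, 1.275, -0.146], TCP at [0.121, -0.511, 0.231] pointing down, gripper open.
Joint ranges: [-2.53, 2.53], [-0.77, 2.02], [0.04, 2.7], [-1, 4.14], [0.28, 2.66], [-3.11, 3.11]. Speed limits (rad/s): [2.57, 2.57, 3.14, 3.14, 3.14, 3.14].

### API

Orientations are given as a unit quaternion [x, y, z, w].
In Python, from cell import * gives the robot as it stands. The module is installed in compiled form; this text tells all that it offers.
- The arm moves only by the tool play_rows, never from a script. Its argument "series" is a list of rows, each an object of numbers: "hand": the finger opening in m, from 0 to 0.0854; "tx", "ty", "tz": the shift along the tool's x, y, z in m; "ax", "ay", "az": the turn, a rotation vector about the tool's x, y, z in degrees. A call has 1 to 10 rows; each row is the pose to reach, as a shift and turn from the pose commanded when the call began, along the tool's axes at that moment; what a row does not reach only later rows make up. A row lasts 1/10 s, in which the tool goes at most 50 mm and 8.59 degrees, less where a joint would pass 70% of its speed; a pose out of reach is approached as far as the arm can. A call with a gripper value outside its range is refused whole. The fingers move at their own pace and stop on an object; "force" is the grip in N (left out, the last holds). Time passes only in rows, so rows that repeat a pose let the fingers close. It gives the time, the measured TCP pose, the force and the opening at its end, in the units of the state.
- sense(): the state, without advancing time (a new reading comes with each control period).
- snapshot(name): name is "scene" or "side" or "wrist"; returns a dict with "color" (420x560x3 uint8, red, green, blue), "camera_matrix" (3x3 intrinsics, pixels), "cam_to_world" (4x4, takes a point from camera to world coordinates). Camera axes: x right, y down, z forward; pixel columns grow to the right and rows downward; lengths in m; the calibration is good to about 2 mm. A picture is of the moment at which its call begins. There is no depth.
- job_done(): hands the job in, once; it reports no verdict.
Trained networks look in the newest picture that a camera, given by its name, has taken for a name from the list of things; names that differ only in an ending like _2 or _b are one class to them, and where a whole thing is asked for, a point or a joint stands for the part that bears it (a point fixed in the world has none). Each returns a list of dicts, best first, with "p" (0 to 1); they miss things now and then, are a little off and sometimes report something else, mostly with a low value. They report only what shows in the picture. A call takes as long as a camera call. They do not tell look-alikes from the thing itself.
- recognise(camera, label): "box" ([left, top, right, bottom] in pixels, round what is visible of it).
- tip_of(camera, label): "uv" ([column, row] in pixels: a listed point, or the origin of a listed thing).
The state is a dict: "time": time; "joints": joint angles; "joint_velocities": joint speeds; "tau": joint torques, N m; "tool_pos": TCP position; "tool_rot": TCP orientation; "force": force on the tool from outside, world axes, zero at the start; "moment": the same for the moment, N m; "opening": finger opening in m.
Only numpy, scipy, OpenCV 4.12 (cv2) and the standard library are available. Lean on these libraries where they do the work, as an engineer would, in place of code of your own. Each camera call takes 0.05 s, during which the arm holds its last target.

## Working session

There is one attempt and no reset: what is moved stays moved. The work goes in short steps, Python scripts to look and compute and a tool call to move; the robot and the scene stay as the last step left them, time stands still between calls to the robot, and variables do not carry over. Pictures are saved under pics/ and viewed, and the job is handed in when it is done.

Besides the shell and the picture viewer there is one more tool, called after "Call:" by a JSON object that holds its "method" and its "body". play_rows: Moves the arm, as the interface text tells. Its arguments: {"type":"object","properties":{"series":{"type":"array","items":{"type":"object","properties":{"hand":{"type":"number"},"tx":{"type":"number"},"ty":{"type":"number"},"tz":{"type":"number"},"ax":{"type":"number"},"ay":{"type":"number"},"az":{"type":"number"}}}},"force":{"type":"number"}},"required":["series"]}

```bash
mkdir -p pics; python3 - <<'E'
from cell import *
import cv2,json
s=sense(); print({k:s[k] for k in ('time','tool_pos','tool_rot','opening','force')})
for c in ("scene","side","wrist"):
    im=snapshot(c); cv2.imwrite(f"pics/{c}0.png",im["color"][:,:,::-1]); print(c,im["camera_matrix"],im["cam_to_world"])
    for l in ("valve","handle","nest","inspection_camera","white_bottle","timer","slide_box"):
        print(l,[(d["p"],d["box"]) for d in recognise(c,l)][:4])
E
```

```text
{'time': 0.0, 'tool_pos': array([ 0.12110454, -0.51042535,  0.23062927]), 'tool_rot': array([ 0.43894835,  0.55504563, -0.43816077,  0.55431383]), 'opening': 0.08533069122298992, 'force': array([-0.12285178, -0.63607176,  0.6929172 ])}
scene [[407.44031919   0.         278.22635087]
 [  0.         407.44031919 211.45767074]
 [  0.           0.           1.        ]] [[-0.40964025 -0.57892238  0.70501329 -0.03170252]
 [-0.91209043  0.24559299 -0.32829123  0.53854937]
 [ 0.01690882 -0.77751717 -0.62863434  0.73868565]
 [ 0.          0.          0.          1.        ]]
valve [(0.92, [286.9, 267.5, 315.6, 302.2]), (0.86, [165.6, 305.3, 194.2, 339.9]), (0.83, [277.3, 205.8, 298.7, 233.8]), (0.79, [235.7, 190.1, 259.8, 217.6])]
handle [(0.85, [219.4, 285.0, 245.6, 311.6])]
nest [(0.82, [274.3, 282.2, 326.0, 314.0])]
inspection_camera [(0.89, [212.1, 158.4, 266.6, 264.7])]
white_bottle [(0.89, [301.6, 220.5, 318.7, 249.8])]
timer [(0.9, [385.7, 261.1, 420.1, 286.2])]
slide_box [(0.77, [166.2, 265.5, 198.7, 292.4])]
side [[401.59062061   0.         279.69553548]
 [  0.         401.59062061 
[... 536 characters left out ...]
 278.6])]
inspection_camera [(0.65, [216.5, 186.0, 273.7, 293.6])]
white_bottle [(0.82, [282.9, 210.1, 300.5, 242.1])]
timer [(0.64, [353.6, 189.5, 369.1, 220.9])]
slide_box [(0.61, [244.8, 315.7, 280.1, 352.4])]
wrist [[294.53203273   0.         281.85904829]
 [  0.         294.53203273 208.88855404]
 [  0.           0.           1.        ]] [[ 2.30727880e-01 -9.25276091e-01 -3.01046179e-01  1.98464760e-01]
 [-9.73018058e-01 -2.19181144e-01 -7.20797088e-02 -4.92421568e-01]
 [ 7.09985089e-04  3.09554167e-01 -9.50881546e-01  3.74634264e-01]
 [ 0.00000000e+00  0.00000000e+00  0.00000000e+00  1.00000000e+00]]
valve []
handle []
nest []
inspection_camera []
white_bottle []
timer []
slide_box []
```

View pics/scene0.png

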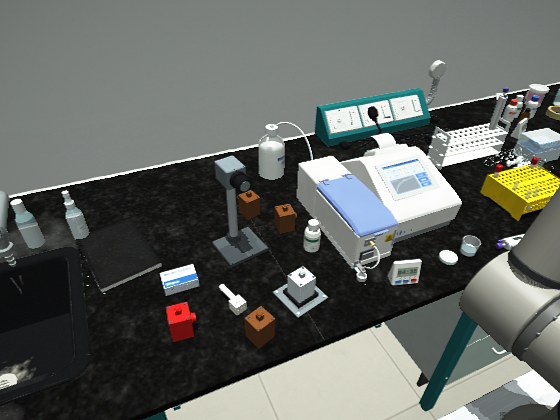

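View pics/side0.png

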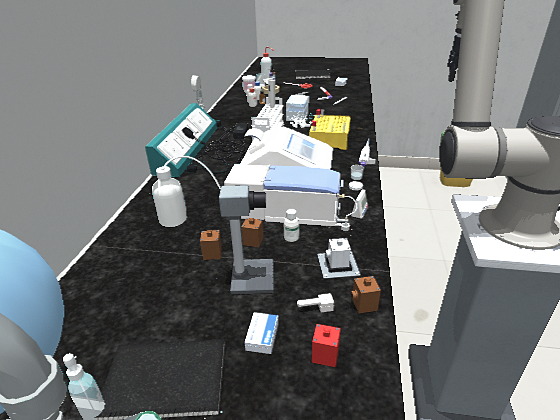

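```bash
python3 - <<'E'
import cv2,numpy as np
a=cv2.imread("pics/scene0.png");b=cv2.imread("pics/side0.png")
c1=cv2.resize(a[250:330,205:335],(780,480),interpolation=cv2.INTER_CUBIC)
c2=cv2.resize(b[230:330,280:400],(720,600),interpolation=cv2.INTER_CUBIC)
cv2.imwrite("pics/c1.png",c1);cv2.imwrite("pics/c2.png",c2)
E
```

```text
(no output)
```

View pics/c1.png

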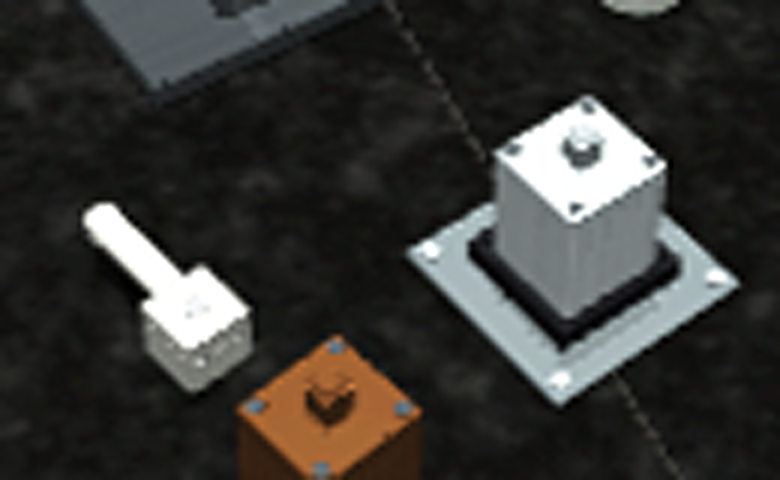

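View pics/c2.png

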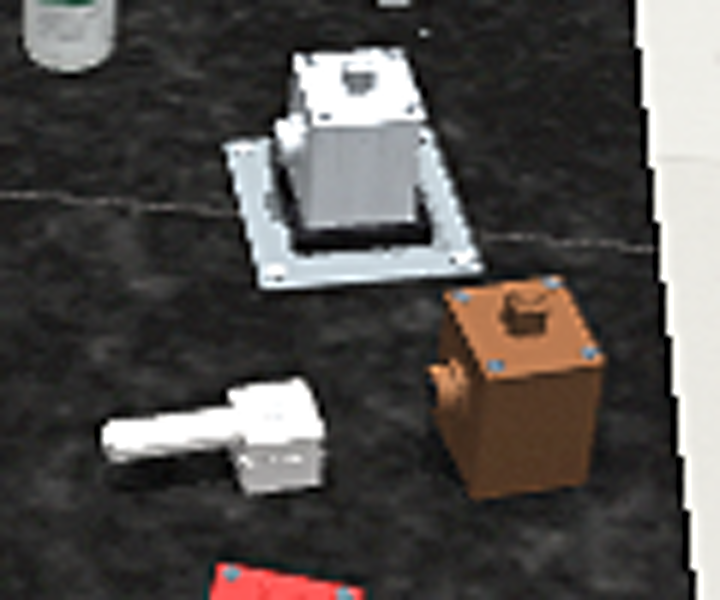

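The wanted valve is the light metal one in the nest at scene (301,285), side (340,255). The look-alikes are red at scene (180,322) and brown at (260,326), (250,204) and (286,218). In the side view its port faces left, away from the robot. The white handle is at scene (232,298) with its lever up-left.

```bash
cat > h.py <<'E'
from cell import *
import cv2,numpy as np
from scipy.optimize import least_squares
from scipy.spatial.transform import Rotation as R
def proj(im,P):
    T=np.linalg.inv(im["cam_to_world"]);q=T[:3,:3]@np.atleast_2d(P).T+T[:3,3:]
    u=im["camera_matrix"]@q;return (u[:2]/u[2]).T
def plane(im,uv,z):
    d=im["cam_to_world"][:3,:3]@np.linalg.inv(im["camera_matrix"])@np.array([*uv,1.]);o=im["cam_to_world"][:3,3]
    return o+d*(z-o[2])/d[2]
def tri(ims,uvs):
    f=lambda p:np.concatenate([proj(i,p)[0]-u for i,u in zip(ims,uvs)])
    r=least_squares(f,[.5,-.1,.05]);return r.x,np.abs(r.fun).max()
def toolR():
    return R.from_quat(sense()["tool_rot"])
E
python3 - <<'E'
from h import *
I={c:snapshot(c) for c in("scene","side")}
np.set_printoptions(precision=4,suppress=True)
zs=dict(shaft_foot=.066,port=.039,lens=.22,handle=0,lever_tip=.021,nest=0,inspection_camera=0,valve=.004,white_bottle=0,timer=0,slide_box=0)
for l,z in zs.items():
  for c in I:
    for d in tip_of(c,l)[:5]:
        print(l,c,d["p"],d["uv"],plane(I[c],d["uv"],z))
# corners of handle/nest by hand from crops (nest plate top z .004)
s=lambda x,y:(205+x/6-.4,250+y/6-.4)
for n,p in dict(L=(405,252),B=(560,405),Rr=(742,285)).items(): print("nest",n,plane(I["scene"],s(*p),.004))
t=lambda x,y:(280+x/6-.4,230+y/6-.4)
for n,p in dict(TL=(222,143),BL=(262,290),BR=(485,272)).items(): print("nest side",n,plane(I["side"],t(*p),.004))
for n,p in dict(T=(588,95),L=(495,160),B=(578,215),Rr=(667,162)).items(): print("vtop",n,plane(I["scene"],s(*p),.066))
for n,p in dict(TL=(292,52),BL=(300,122),BR=(427,120),TR=(400,48)).items(): print("vtop side",n,plane(I["side"],t(*p),.066))
for n,p in dict(T=(203,263),L=(143,307),B=(190,350),Rr=(253,312)).items(): print("htop",n,plane(I["scene"],s(*p),.026))
for n,p in dict(TL=(228,388),BL=(232,447),BR=(325,440),TR=(300,380)).items(): print("htop side",n,plane(I["side"],t(*p),.026))
E
```

```text
shaft_foot scene 0.93 [300.3, 275.1] [0.5002 0.2338 0.066 ]
shaft_foot scene 0.9 [258.5, 318.2] [0.4311 0.3611 0.066 ]
shaft_foot scene 0.84 [283.0, 205.9] [0.7393 0.1658 0.066 ]
shaft_foot scene 0.78 [175.9, 314.2] [0.5054 0.5083 0.066 ]
shaft_foot scene 0.7 [246.0, 192.7] [0.8333 0.2358 0.066 ]
shaft_foot side 0.91 [253.4, 219.8] [0.7224 0.1615 0.066 ]
shaft_foot side 0.87 [367.2, 282.5] [0.4329 0.3606 0.066 ]
shaft_foot side 0.71 [207.6, 234.3] [0.8232 0.2388 0.066 ]
shaft_foot side 0.68 [360.3, 214.6] [0.4451 0.1019 0.066 ]
shaft_foot side 0.63 [323.8, 335.4] [0.5145 0.512  0.066 ]
port scene 0.88 [195.4, 316.7] [0.5049 0.4718 0.039 ]
port scene 0.77 [259.1, 199.7] [0.8224 0.2013 0.039 ]
port scene 0.62 [247.1, 316.3] [0.4634 0.3738 0.039 ]
port scene 0.62 [298.9, 216.4] [0.7119 0.1305 0.039 ]
port scene 0.6 [293.9, 273.5] [0.5318 0.233  0.039 ]
port side 0.94 [326.5, 329.2] [0.5108 0.4739 0.039 ]
port side 0.89 [326.4, 251.7] [0.5255 0.2356 0.039 ]
port side 0.87 [351.3, 293.5] [0.464  0.3702 0.039 ]
port side 0.79 [210.8, 237.3] [0.8253 0.2156 0.039 ]
port side 0.74 [255.9, 224
[... 1899 characters left out ...]
]
nest B [0.4423 0.2651 0.004 ]
nest Rr [0.464  0.1771 0.004 ]
nest side TL [0.5511 0.2026 0.004 ]
nest side BL [0.5281 0.2917 0.004 ]
nest side BR [0.4409 0.2694 0.004 ]
vtop T [0.5242 0.216  0.066 ]
vtop L [0.5086 0.262  0.066 ]
vtop B [0.4732 0.2459 0.066 ]
vtop Rr [0.4828 0.2046 0.066 ]
vtop side TL [0.5232 0.2165 0.066 ]
vtop side BL [0.5175 0.2614 0.066 ]
vtop side BR [0.4684 0.2537 0.066 ]
vtop side TR [0.4798 0.2082 0.066 ]
htop T [0.5377 0.3666 0.026 ]
htop L [0.5271 0.3936 0.026 ]
htop B [0.5022 0.3844 0.026 ]
htop Rr [0.5091 0.3577 0.026 ]
htop side TL [0.536  0.3692 0.026 ]
htop side BL [0.5323 0.3979 0.026 ]
htop side BR [0.4999 0.3901 0.026 ]
htop side TR [0.5103 0.3616 0.026 ]
```

```bash
cat >> h.py <<'E'
def down(yawz):
    """tool x down, tool z at world yaw yawz (deg)"""
    z=np.array([np.cos(np.radians(yawz)),np.sin(np.radians(yawz)),0]);x=np.array([0,0,-1.]);y=np.cross(z,x)
    return R.from_matrix(np.c_[x,y,z])
def row(p,Rw,base=None):
    if base is None: s=sense();base=(np.array(s["tool_pos"]),R.from_quat(s["tool_rot"]))
    t=base[1].inv().apply(np.array(p)-base[0]);a=(base[1].inv()*Rw).as_rotvec(degrees=True)
    return np.r_[t,a].round(4)
E
python3 - <<'E'
from h import *
np.set_printoptions(precision=4,suppress=True)
s=sense();M=toolR().as_matrix();print(M, "yawz",np.degrees(np.arctan2(M[1,2],M[0,2])))
for p,yw in (((.25,-.35,.36),None),((.40,-.05,.38),None),((.42,.2,.38),None),((.48,.36,.26),None)):
    for yz in (108,-72,14): print(p,yz,row(p,down(yz)))
E
```

```text
[[-0.      0.973   0.2307]
 [-0.0001  0.2307 -0.973 ]
 [-1.     -0.      0.0001]] yawz -76.66444170668014
(0.25, -0.35, 0.36) 108 [ -0.1287   0.1625  -0.1268 175.3356   0.0017  -0.0054]
(0.25, -0.35, 0.36) -72 [-0.1287  0.1625 -0.1268 -4.6644  0.0035  0.0011]
(0.25, -0.35, 0.36) 14 [ -0.1287   0.1625  -0.1268 -90.6644   0.002    0.0036]
(0.4, -0.05, 0.38) 108 [ -0.1487   0.3777  -0.3841 175.3356   0.0017  -0.0054]
(0.4, -0.05, 0.38) -72 [-0.1487  0.3777 -0.3841 -4.6644  0.0035  0.0011]
(0.4, -0.05, 0.38) 14 [ -0.1487   0.3777  -0.3841 -90.6644   0.002    0.0036]
(0.42, 0.2, 0.38) 108 [ -0.1487   0.4548  -0.6227 175.3356   0.0017  -0.0054]
(0.42, 0.2, 0.38) -72 [-0.1487  0.4548 -0.6227 -4.6644  0.0035  0.0011]
(0.42, 0.2, 0.38) 14 [ -0.1487   0.4548  -0.6227 -90.6644   0.002    0.0036]
(0.48, 0.36, 0.26) 108 [ -0.0287   0.5501  -0.7646 175.3356   0.0017  -0.0054]
(0.48, 0.36, 0.26) -72 [-0.0287  0.5501 -0.7646 -4.6644  0.0035  0.0011]
(0.48, 0.36, 0.26) 14 [ -0.0287   0.5501  -0.7646 -90.6644   0.002    0.0036]
```

Call:
{"method": "play_rows", "body": {"series": [{"tx": -0.04, "ty": 0.03, "tz": -0.02, "hand": 0.085}, {"tx": -0.08, "ty": 0.06, "tz": -0.05}, {"tx": -0.1287, "ty": 0.12, "tz": -0.09}, {"tx": -0.1287, "ty": 0.1625, "tz": -0.1268}, {"tx": -0.14, "ty": 0.2, "tz": -0.17}, {"tx": -0.1487, "ty": 0.24, "tz": -0.21}, {"tx": -0.1487, "ty": 0.28, "tz": -0.25, "ax": 2}, {"tx": -0.1487, "ty": 0.31, "tz": -0.29, "ax": 3}, {"tx": -0.1487, "ty": 0.345, "tz": -0.335, "ax": 4}, {"tx": -0.1487, "ty": 0.378, "tz": -0.384, "ax": 4.7}]}}

```text
schema error: expected keys hand, tx, ty, tz, ax, ay, az
```

```bash
python3 - <<'E'
from h import *
np.set_printoptions(precision=4,suppress=True)
s=sense();print(s["time"],s["tool_pos"],s["joints"])
for p in ((.42,.2,.38),(.44,.30,.30)):
    print(row(p,down(-73)))
E
```

```text
2.4 [ 0.1211 -0.5109  0.2313] [-1.484   0.342   1.5241 -0.      1.2754 -0.146 ]
[-0.1487  0.4548 -0.6227 -3.6644  0.0035  0.0011]
[-0.0687  0.4973 -0.7154 -3.6644  0.0035  0.0011]
```

Call:
{"method": "play_rows", "body": {"series": [{"tx": -0.04, "ty": 0.03, "tz": -0.02, "ax": 0, "ay": 0, "az": 0, "hand": 0.085}, {"tx": -0.08, "ty": 0.06, "tz": -0.05, "ax": 0, "ay": 0, "az": 0, "hand": 0.085}, {"tx": -0.12, "ty": 0.1, "tz": -0.08, "ax": 0, "ay": 0, "az": 0, "hand": 0.085}, {"tx": -0.14, "ty": 0.15, "tz": -0.12, "ax": 0, "ay": 0, "az": 0, "hand": 0.085}, {"tx": -0.15, "ty": 0.19, "tz": -0.16, "ax": 0, "ay": 0, "az": 0, "hand": 0.085}, {"tx": -0.15, "ty": 0.23, "tz": -0.2, "ax": 0, "ay": 0, "az": 0, "hand": 0.085}, {"tx": -0.15, "ty": 0.27, "tz": -0.24, "ax": -1, "ay": 0, "az": 0, "hand": 0.085}, {"tx": -0.15, "ty": 0.31, "tz": -0.28, "ax": -2, "ay": 0, "az": 0, "hand": 0.085}, {"tx": -0.15, "ty": 0.34, "tz": -0.33, "ax": -3, "ay": 0, "az": 0, "hand": 0.085}, {"tx": -0.15, "ty": 0.38, "tz": -0.38, "ax": -4, "ay": 0, "az": 0, "hand": 0.085}]}}

```text
time: 3.4
tool_pos: [0.366, -0.1312, 0.3808]
tool_rot: [0.419, 0.569, -0.419, 0.57]
force: [0.7, -1.4, 0.0]
opening: 0.085
```

```bash
python3 - <<'E'
from h import *
np.set_printoptions(precision=4,suppress=True)
s=sense();print(s["time"],s["tool_pos"],s["joints"])
for p in ((.42,.2,.38),(.44,.30,.30)):
    print(row(p,down(-73)))
E
```

```text
3.4 [ 0.366  -0.1312  0.3808] [-0.5419  0.0001  1.5399 -0.      1.6005  0.7259]
[ 0.0007  0.1503 -0.3     0.3632  0.0466 -0.0386]
[ 0.0806  0.1992 -0.3895  0.3632  0.0466 -0.0386]
```

Call:
{"method": "play_rows", "body": {"series": [{"tx": 0, "ty": 0.03, "tz": -0.05, "ax": 0, "ay": 0, "az": 0, "hand": 0.085}, {"tx": 0, "ty": 0.06, "tz": -0.1, "ax": 0, "ay": 0, "az": 0, "hand": 0.085}, {"tx": 0, "ty": 0.09, "tz": -0.15, "ax": 0, "ay": 0, "az": 0, "hand": 0.085}, {"tx": 0, "ty": 0.12, "tz": -0.2, "ax": 0, "ay": 0, "az": 0, "hand": 0.085}, {"tx": 0.01, "ty": 0.15, "tz": -0.24, "ax": 0, "ay": 0, "az": 0, "hand": 0.085}, {"tx": 0.03, "ty": 0.18, "tz": -0.29, "ax": 0, "ay": 0, "az": 0, "hand": 0.085}, {"tx": 0.05, "ty": 0.22, "tz": -0.34, "ax": 0, "ay": 0, "az": 0, "hand": 0.085}, {"tx": 0.08, "ty": 0.26, "tz": -0.37, "ax": 0, "ay": 0, "az": 0, "hand": 0.085}, {"tx": 0.08, "ty": 0.26, "tz": -0.37, "ax": 0, "ay": 0, "az": 0, "hand": 0.085}, {"tx": 0.08, "ty": 0.26, "tz": -0.37, "ax": 0, "ay": 0, "az": 0, "hand": 0.085}]}}

```text
time: 4.4
tool_pos: [0.5035, 0.3007, 0.297]
tool_rot: [0.417, 0.571, -0.419, 0.569]
force: [-0.2, 0.2, -0.3]
opening: 0.085
```

```bash
python3 - <<'E'
from h import *
import pickle
np.set_printoptions(precision=4,suppress=True)
s=sense();print(s["time"],s["tool_pos"],s["joints"])
im=snapshot("wrist");cv2.imwrite("pics/w1.png",im["color"][:,:,::-1]);pickle.dump(im,open("w1.pkl","wb"))
zs=dict(shaft_foot=.066,port=.039,handle=0,lever_tip=.021,nest=0)
for l,z in zs.items():
    for d in tip_of("wrist",l)[:3]:
        print(l,d["p"],d["uv"],plane(im,d["uv"],z))
E
```

```text
4.4 [0.5035 0.3007 0.297 ] [0.4074 0.4223 1.2216 0.0007 1.5016 1.6728]
shaft_foot 0.95 [220.5, 212.5] [0.4325 0.3647 0.066 ]
shaft_foot 0.9 [329.8, 199.1] [0.4942 0.2312 0.066 ]
shaft_foot 0.56 [127.6, 118.2] [0.5164 0.5011 0.066 ]
port 0.83 [229.3, 187.2] [0.462  0.3647 0.039 ]
port 0.63 [162.1, 129.5] [0.5112 0.4684 0.039 ]
port 0.59 [468.2, 43.5] [0.7223 0.1333 0.039 ]
handle 0.94 [236.7, 140.3] [0.5222 0.3757 0.    ]
lever_tip 0.76 [231.5, 94.7] [0.5802 0.395  0.021 ]
```

View pics/w1.png

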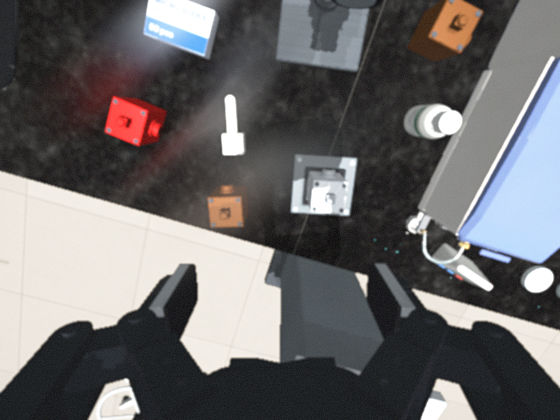

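```bash
python3 - <<'E'
import cv2
a=cv2.imread("pics/w1.png")
h=cv2.resize(a[85:165,190:280],(675,600),interpolation=cv2.INTER_CUBIC);cv2.imwrite("pics/w1h.png",h)
h=cv2.resize(a[145:225,280:370],(675,600),interpolation=cv2.INTER_CUBIC);cv2.imwrite("pics/w1v.png",h)
E
```

```text
(no output)
```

View pics/w1h.png

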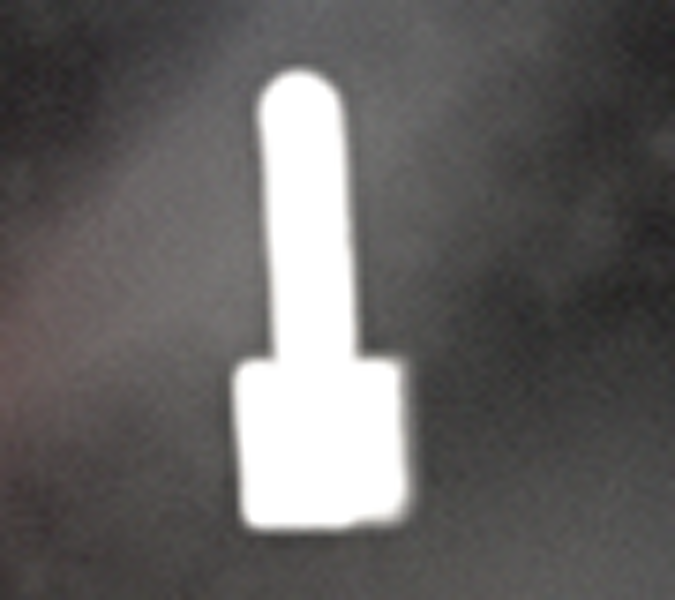

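View pics/w1v.png

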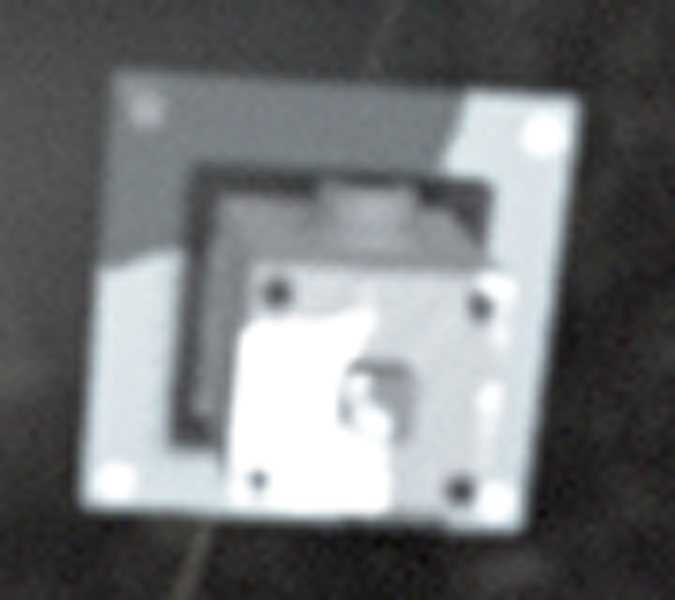

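```bash
python3 - <<'E'
from h import *
import pickle
np.set_printoptions(precision=4,suppress=True)
im=pickle.load(open("w1.pkl","rb"))
H=lambda x,y,z:plane(im,(190+x/7.5-.43,85+y/7.5-.43),z)
V=lambda x,y,z:plane(im,(280+x/7.5-.43,145+y/7.5-.43),z)
ang=lambda a,b:np.degrees(np.arctan2(*(b-a)[[1,0]]))
print("lever", ang(H(275,360,.025),H(260,110,.025)),ang(H(358,360,.025),H(343,110,.025)))
print("tip",H(299,68,.025))
hub=[H(*p,.026) for p in ((235,360),(403,357),(408,520),(243,528))];print(np.array(hub),np.mean(hub,0),ang(hub[3],hub[0]),ang(hub[1],hub[0]))
sc=[V(*p,.066) for p in ((277,293),(481,306),(459,490),(258,480))];print(np.mean(sc,0),ang(sc[3],sc[0]),ang(sc[2],sc[1]),ang(sc[1],sc[0]),ang(sc[2],sc[3]))
n=[V(*p,.004) for p in ((112,70),(582,95),(525,532),(80,512))];print(np.array(n),np.mean(n,0),ang(n[3],n[0]),ang(n[2],n[1]),ang(n[1],n[0]),ang(n[2],n[3]))
s=sense();print(s["time"])
for p in ((.52,.377,.12),(.52,.377,.003)): print(row(p,down(-72)))
M=toolR().as_matrix();print(M)
E
```

```text
lever 17.64758761711341 18.322085599915344
tip [0.5806 0.3972 0.025 ]
[[0.5291 0.3959 0.026 ]
 [0.5388 0.3669 0.026 ]
 [0.5107 0.3583 0.026 ]
 [0.5    0.3872 0.026 ]] [0.5196 0.3771 0.026 ] 16.591358398233456 108.48498994696585
[0.4964 0.2336 0.066 ] 13.92590473274885 14.58945388679397 103.76703309280262 104.49829907057018
[[0.5293 0.2893 0.004 ]
 [0.5524 0.1997 0.004 ]
 [0.4642 0.1767 0.004 ]
 [0.4404 0.267  0.004 ]] [0.4966 0.2332 0.004 ] 14.087198839349062 14.579646978254058 104.47479062781063 104.77012492816237
4.7
[ 0.1817  0.0394 -0.0719 -0.715   0.0131 -0.0857]
[ 0.2987  0.0392 -0.0719 -0.715   0.0131 -0.0857]
[[ 0.0015  0.9548  0.2971]
 [ 0.0002  0.2971 -0.9548]
 [-1.      0.0015  0.0002]]
```

Call:
{"method": "play_rows", "body": {"series": [{"tx": 0.04, "ty": 0.02, "tz": -0.035, "ax": -0.7, "ay": 0, "az": 0, "hand": 0.085}, {"tx": 0.08, "ty": 0.039, "tz": -0.072, "ax": -0.7, "ay": 0, "az": 0, "hand": 0.085}, {"tx": 0.12, "ty": 0.039, "tz": -0.072, "ax": -0.7, "ay": 0, "az": 0, "hand": 0.085}, {"tx": 0.16, "ty": 0.039, "tz": -0.072, "ax": -0.7, "ay": 0, "az": 0, "hand": 0.085}, {"tx": 0.19, "ty": 0.039, "tz": -0.072, "ax": -0.7, "ay": 0, "az": 0, "hand": 0.085}, {"tx": 0.19, "ty": 0.039, "tz": -0.072, "ax": -0.7, "ay": 0, "az": 0, "hand": 0.085}, {"tx": 0.19, "ty": 0.039, "tz": -0.072, "ax": -0.7, "ay": 0, "az": 0, "hand": 0.085}]}}

```text
time: 5.4
tool_pos: [0.5201, 0.3774, 0.1123]
tool_rot: [0.416, 0.572, -0.415, 0.572]
force: [0.4, 0.1, 1.1]
opening: 0.0851
```

```bash
python3 - <<'E'
from h import *
import pickle
np.set_printoptions(precision=4,suppress=True)
s=sense();print(s["time"],s["tool_pos"])
im=snapshot("wrist");cv2.imwrite("pics/w2.png",im["color"][:,:,::-1]);pickle.dump(im,open("w2.pkl","wb"))
print(row((.5195,.377,.003),down(-72.2)))
q=proj(im,np.array([[.5195,.377,.026],[.5195+.0635*.952,.377+.0635*.306,.025]]));print(q)
E
```

```text
5.4 [0.5201 0.3774 0.1123]
[ 0.1103 -0.0019  0.0005  0.1814 -0.0394 -0.2368]
[[282.0346 215.3422]
 [282.2794 136.2301]]
```

View pics/w2.png

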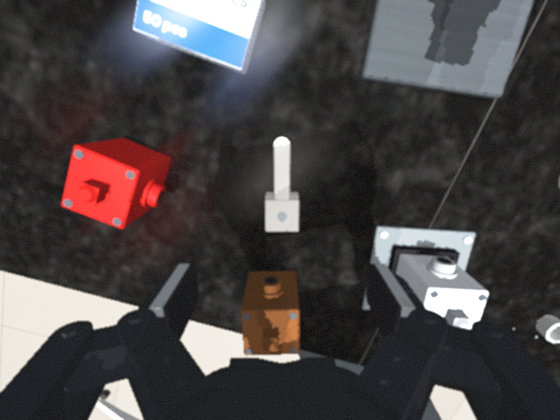

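Call:
{"method": "play_rows", "body": {"series": [{"tx": 0.04, "ty": -0.001, "tz": 0.0005, "ax": 0, "ay": 0, "az": 0, "hand": 0.085}, {"tx": 0.08, "ty": -0.002, "tz": 0.0005, "ax": 0.2, "ay": 0, "az": -0.2, "hand": 0.085}, {"tx": 0.109, "ty": -0.002, "tz": 0.0005, "ax": 0.2, "ay": 0, "az": -0.2, "hand": 0.085}, {"tx": 0.109, "ty": -0.002, "tz": 0.0005, "ax": 0.2, "ay": 0, "az": -0.2, "hand": 0.04}, {"tx": 0.109, "ty": -0.002, "tz": 0.0005, "ax": 0.2, "ay": 0, "az": -0.2, "hand": 0.025}, {"tx": 0.109, "ty": -0.002, "tz": 0.0005, "ax": 0.2, "ay": 0, "az": -0.2, "hand": 0.02}, {"tx": 0.109, "ty": -0.002, "tz": 0.0005, "ax": 0.2, "ay": 0, "az": -0.2, "hand": 0.02}, {"tx": 0.109, "ty": -0.002, "tz": 0.0005, "ax": 0.2, "ay": 0, "az": -0.2, "hand": 0.02}], "force": 40}}

```text
time: 6.25
tool_pos: [0.5191, 0.3776, 0.0043]
tool_rot: [0.417, 0.571, -0.416, 0.572]
force: [0.6, -0.2, 8.5]
opening: 0.0271
```

Call:
{"method": "play_rows", "body": {"series": [{"tx": 0, "ty": 0, "tz": 0, "ax": 0, "ay": 0, "az": 0, "hand": 0.02}, {"tx": -0.03, "ty": 0, "tz": 0, "ax": 0, "ay": 0, "az": 0, "hand": 0.02}, {"tx": -0.07, "ty": 0, "tz": 0, "ax": 0, "ay": 0, "az": 0, "hand": 0.02}, {"tx": -0.12, "ty": 0, "tz": 0, "ax": 0, "ay": 0, "az": 0, "hand": 0.02}, {"tx": -0.12, "ty": 0, "tz": 0, "ax": 0, "ay": 0, "az": 0, "hand": 0.02}, {"tx": -0.12, "ty": 0, "tz": 0, "ax": 0, "ay": 0, "az": 0, "hand": 0.02}]}}

```text
time: 6.85
tool_pos: [0.5186, 0.3774, 0.1238]
tool_rot: [0.417, 0.572, -0.416, 0.571]
force: [-0.0, -0.4, -1.7]
opening: 0.0274
```

```bash
python3 - <<'E'
from h import *
import pickle
np.set_printoptions(precision=4,suppress=True)
s=sense();print(s["time"],s["tool_pos"],s["opening"],s["force"])
im=snapshot("wrist");cv2.imwrite("pics/w3.png",im["color"][:,:,::-1]);pickle.dump((im,s),open("w3.pkl","wb"))
c=im["color"][90:390,160:400,::-1];cv2.imwrite("pics/w3c.png",cv2.resize(c,(480*1,600),interpolation=cv2.INTER_CUBIC))
# where handle predicted if grasp kept z offset .0043 and centred
p=s["tool_pos"];Rt=toolR();
h=lambda x,y,z:p+Rt.apply([0.0043-z,x,-y])
print(proj(im,np.array([h(0,0,.026),h(.0635,0,.025),h(14e-3,14e-3,.026),h(.014,-.014,.026)])))
E
```

```text
6.85 [0.5186 0.3774 0.1238] 0.027370179743644033 [-0.0015 -0.4281 -1.6912]
[[281.8097 288.4522]
 [281.8097 153.5221]
 [251.4743 262.0751]
 [312.1462 262.0858]]
```

View pics/w3c.png

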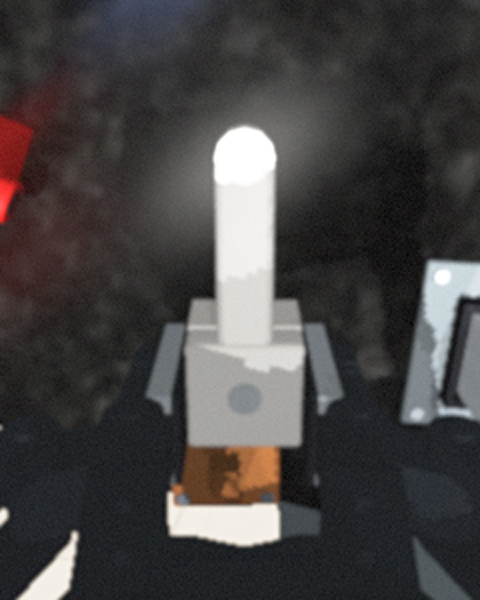

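```bash
python3 - <<'E'
from h import *
np.set_printoptions(precision=4,suppress=True)
print(row((.52,.305,.135),down(-75.6)))
print(row((.4965,.2334,.115),down(-75.6)))
E
```

```text
[-0.0131 -0.0199  0.0691  3.4425  0.0049  0.1693]
[ 0.0071 -0.0641  0.1301  3.4425  0.0049  0.1693]
```

Call:
{"method": "play_rows", "body": {"series": [{"tx": -0.01, "ty": -0.01, "tz": 0.035, "ax": 2, "ay": 0, "az": 0.2, "hand": 0.02}, {"tx": -0.013, "ty": -0.02, "tz": 0.069, "ax": 3.4, "ay": 0, "az": 0.2, "hand": 0.02}, {"tx": -0.013, "ty": -0.02, "tz": 0.069, "ax": 3.4, "ay": 0, "az": 0.2, "hand": 0.02}, {"tx": -0.013, "ty": -0.02, "tz": 0.069, "ax": 3.4, "ay": 0, "az": 0.2, "hand": 0.02}, {"tx": -0.013, "ty": -0.02, "tz": 0.069, "ax": 3.4, "ay": 0, "az": 0.2, "hand": 0.02}]}}

```text
time: 7.4
tool_pos: [0.5196, 0.3057, 0.1335]
tool_rot: [0.433, 0.559, -0.434, 0.559]
force: [-0.5, -0.2, -0.4]
opening: 0.0273
```

```bash
python3 - <<'E'
from h import *
import pickle
np.set_printoptions(precision=4,suppress=True)
s=sense();print(s["time"],s["tool_pos"],s["opening"])
im=snapshot("wrist");cv2.imwrite("pics/w4.png",im["color"][:,:,::-1]);pickle.dump((im,s),open("w4.pkl","wb"))
print(tip_of("wrist","shaft_foot")[:2])
print(proj(im,np.array([[.4965,.2334,.066],[.4965,.2334,.081]])))
E
```

```text
7.4 [0.5196 0.3057 0.1335] 0.027272266615908848
[{'uv': [15.6, 166.2], 'p': 0.8}, {'uv': [192.0, 297.6], 'p': 0.56}]
[[361.351  269.1617]
 [366.4366 279.1608]]
```

View pics/w4.png

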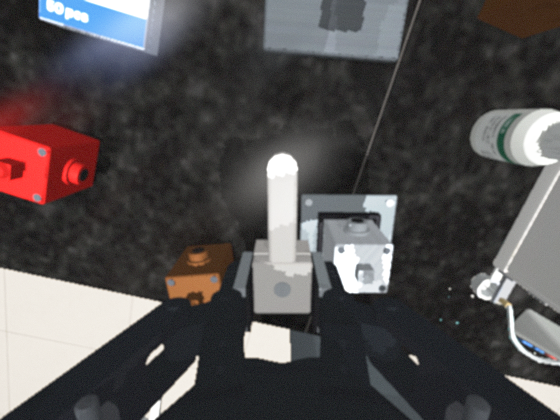

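```bash
python3 - <<'E'
import cv2
a=cv2.imread("pics/w4.png")
cv2.imwrite("pics/w4c.png",cv2.resize(a[185:305,290:410],(600,600),interpolation=cv2.INTER_CUBIC))
E
```

```text
(no output)
```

View pics/w4c.png

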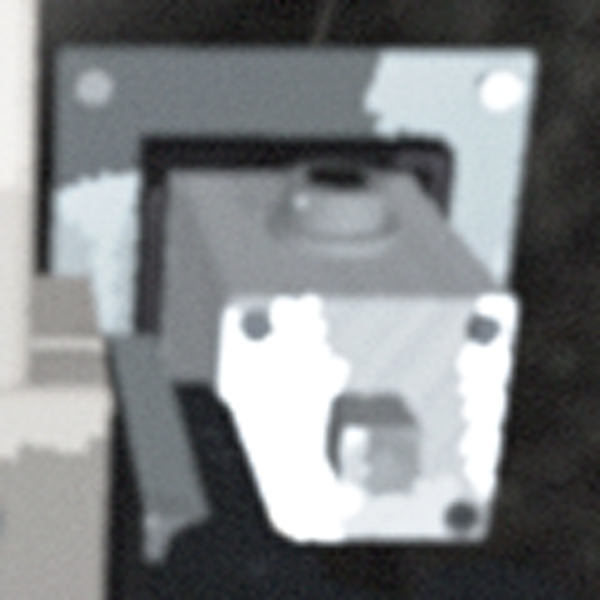

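```bash
cat > fit.py <<'E'
from h import *
import pickle
np.set_printoptions(precision=4,suppress=True)
im,s=pickle.load(open("w4.pkl","rb"))
obs=np.array([(222,297),(517,297),(488,542),(257,325),(483,328),(460,516),(337,180)])/5+[289.6,184.6]
def mod(q):
    x,y,t,i,j=q;t=np.radians(t)
    L=np.array([(.022,.023,.062),(.022,-.023,.062),(-.022,-.023,.062),(i,j,.062),(i,-j,.062),(-i,-j,.062),(.032,0,.035)])
    c,sn=np.cos(t),np.sin(t)
    return np.c_[x+c*L[:,0]-sn*L[:,1],y+sn*L[:,0]+c*L[:,1],L[:,2]+.004]
r=least_squares(lambda q:(proj(im,mod(q))-obs).ravel(),[.4965,.2334,14.4,.017,.018])
print(r.x);print(r.fun.reshape(-1,2))
# handle centre same image: hub top corners
c,sn=np.cos(np.radians(r.x[2])),np.sin(np.radians(r.x[2]))
print("tool now",s["tool_pos"],"shaft top px",proj(im,[[r.x[0],r.x[1],.081]]))
N=np.array([(57,48),(538,52)])/5+[289.6,184.6];a,b=[plane(im,n,.004) for n in N];print("nest far corners",a,b,np.degrees(np.arctan2(*(a-b)[[1,0]]))-90)
E
python3 fit.py
```

```text
[ 0.4965  0.2332 14.3732  0.0172  0.0179]
[[ 0.6358  0.2734]
 [ 0.3186  0.3469]
 [-0.2091 -0.2677]
 [-0.2304  0.2302]
 [-0.087  -0.3139]
 [-0.1493 -0.0804]
 [-0.3292 -0.2554]]
tool now [0.5196 0.3057 0.1335] shaft top px [[366.6694 279.2044]]
nest far corners [0.5293 0.2891 0.004 ] [0.5516 0.1995 0.004 ] 13.965678654324066
```

```bash
python3 - <<'E'
from h import *
np.set_printoptions(precision=4,suppress=True)
print(row((.4964,.2335,.097),down(-75.6)))
E
```

```text
[ 0.0368 -0.0406  0.0643  0.1084  0.009   0.0627]
```

Call:
{"method": "play_rows", "body": {"series": [{"tx": 0.0, "ty": -0.02, "tz": 0.032, "ax": 0, "ay": 0, "az": 0, "hand": 0.02}, {"tx": 0.0, "ty": -0.0406, "tz": 0.0643, "ax": 0, "ay": 0, "az": 0, "hand": 0.02}, {"tx": 0.02, "ty": -0.0406, "tz": 0.0643, "ax": 0.1, "ay": 0, "az": 0, "hand": 0.02}, {"tx": 0.035, "ty": -0.0406, "tz": 0.0643, "ax": 0.1, "ay": 0, "az": 0, "hand": 0.02}, {"tx": 0.035, "ty": -0.0406, "tz": 0.0643, "ax": 0.1, "ay": 0, "az": 0, "hand": 0.02}, {"tx": 0.035, "ty": -0.0406, "tz": 0.0643, "ax": 0.1, "ay": 0, "az": 0, "hand": 0.02}]}}

```text
time: 8.1
tool_pos: [0.4968, 0.2333, 0.0995]
tool_rot: [0.433, 0.559, -0.434, 0.559]
force: [0.6, -0.5, -1.1]
opening: 0.0272
```

```bash
python3 - <<'E'
from h import *
import pickle
np.set_printoptions(precision=4,suppress=True)
s=sense();print(s["time"],s["tool_pos"],s["opening"],s["force"])
print(row((.4964,.2335,.0703),down(-75.6)))
a=[]
for c in("side","scene","wrist"):
    im=snapshot(c);u,v=(proj(im,[[.4965,.2335,.08]])[0]).astype(int)
    cr=im["color"][max(v-50,0):v+50,max(u-45,0):u+45,::-1];a.append(cv2.resize(cr,(260,290),interpolation=cv2.INTER_CUBIC))
cv2.imwrite("pics/m5.png",np.hstack(a))
E
```

```text
8.1 [0.4968 0.2333 0.0995] 0.027175502576493427 [ 0.5523 -0.4504 -1.1062]
[ 0.0292 -0.0003 -0.0003 -0.0104  0.0087  0.0238]
```

View pics/m5.png

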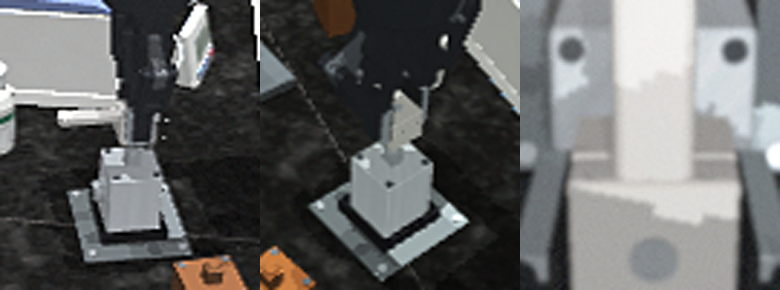

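Call:
{"method": "play_rows", "body": {"series": [{"tx": 0.01, "ty": -0.0003, "tz": -0.0003, "ax": 0, "ay": 0, "az": 0, "hand": 0.02}, {"tx": 0.0155, "ty": -0.0003, "tz": -0.0003, "ax": 0, "ay": 0, "az": 0, "hand": 0.02}, {"tx": 0.019, "ty": -0.0003, "tz": -0.0003, "ax": 0, "ay": 0, "az": 0, "hand": 0.02}, {"tx": 0.019, "ty": -0.0003, "tz": -0.0003, "ax": 0, "ay": 0, "az": 0, "hand": 0.02}]}}

```text
time: 8.65
tool_pos: [0.4962, 0.2328, 0.0798]
tool_rot: [0.433, 0.559, -0.434, 0.558]
force: [0.4, -1.0, -0.2]
opening: 0.0274
```

Call:
{"method": "play_rows", "body": {"series": [{"tx": 0.004, "ty": 0, "tz": 0, "ax": 0, "ay": 0, "az": 0, "hand": 0.02}, {"tx": 0.008, "ty": 0, "tz": 0, "ax": 0, "ay": 0, "az": 0, "hand": 0.02}, {"tx": 0.01, "ty": 0, "tz": 0, "ax": 0, "ay": 0, "az": 0, "hand": 0.02}, {"tx": 0.011, "ty": 0, "tz": 0, "ax": 0, "ay": 0, "az": 0, "hand": 0.02}, {"tx": 0.011, "ty": 0, "tz": 0, "ax": 0, "ay": 0, "az": 0, "hand": 0.02}]}}

```text
time: 9.15
tool_pos: [0.4963, 0.2329, 0.0703]
tool_rot: [0.434, 0.558, -0.434, 0.559]
force: [-3.0, -1.4, 8.3]
opening: 0.0273
```

Call:
{"method": "play_rows", "body": {"series": [{"tx": 0, "ty": 0, "tz": 0, "ax": 0, "ay": 0, "az": 0, "hand": 0.035}, {"tx": 0, "ty": 0, "tz": 0, "ax": 0, "ay": 0, "az": 0, "hand": 0.06}, {"tx": -0.002, "ty": 0, "tz": 0, "ax": 0, "ay": 0, "az": 0, "hand": 0.085}, {"tx": -0.01, "ty": 0, "tz": 0, "ax": 0, "ay": 0, "az": 0, "hand": 0.085}, {"tx": -0.05, "ty": 0, "tz": 0, "ax": 0, "ay": 0, "az": 0, "hand": 0.085}, {"tx": -0.07, "ty": 0, "tz": 0, "ax": 0, "ay": 0, "az": 0, "hand": 0.085}, {"tx": -0.07, "ty": 0, "tz": 0, "ax": 0, "ay": 0, "az": 0, "hand": 0.085}]}}

```text
time: 9.85
tool_pos: [0.4983, 0.2336, 0.1432]
tool_rot: [0.436, 0.557, -0.432, 0.56]
force: [0.5, -0.0, 0.1]
opening: 0.085
```

```bash
python3 - <<'E'
from h import *
import pickle
np.set_printoptions(precision=4,suppress=True)
s=sense();print(s["time"],s["tool_pos"],s["opening"],s["force"])
a=[]
for c in("side","scene","wrist"):
    im=snapshot(c);pickle.dump(im,open(c+"6.pkl","wb"));cv2.imwrite(f"pics/{c}6.png",im["color"][:,:,::-1])
    u,v=(proj(im,[[.5,.2335,.06]])[0]).astype(int);k=2 if c=="wrist" else 1
    cr=im["color"][max(v-45*k,0):v+45*k,max(u-40*k,0):u+40*k,::-1];a.append(cv2.resize(cr,(260,290),interpolation=cv2.INTER_CUBIC))
    # predicted corners of seated handle
    t=np.radians(14.4);ex=np.array([np.cos(t),np.sin(t),0]);ey=np.array([-ex[1],ex[0],0]);o=np.array([.4965,.2332,.066])
    print(c,proj(im,[o+.0635*ex+[0,0,.025],o+[0,0,.026],o+.014*(ex+ey)+[0,0,.026],o+.014*(ex-ey)+[0,0,.026]]).round(1).tolist(),(u,v))
cv2.imwrite("pics/m6.png",np.hstack(a))
im=pickle.load(open("scene6.pkl","rb"))["color"][145:275,200:290,::-1]
im2=pickle.load(open("side6.pkl","rb"))["color"][175:305,205:295,::-1]
cv2.imwrite("pics/cam6.png",cv2.resize(np.hstack([im,im2]),(792,572),interpolation=cv2.INTER_CUBIC))
E
```

```text
9.85 [0.4983 0.2336 0.1432] 0.08502807178528225 [ 0.4589 -0.0373  0.0789]
side [[313.1, 236.9], [339.7, 234.6], [335.1, 238.6], [332.6, 231.6]] (np.int64(337), np.int64(245))
scene [[283.4, 251.9], [302.0, 268.0], [292.8, 267.2], [302.6, 261.4]] (np.int64(300), np.int64(276))
wrist [[281.3, 139.2], [281.5, 232.1], [261.0, 213.2], [301.9, 213.2]] (np.int64(282), np.int64(212))
```

View pics/m6.png

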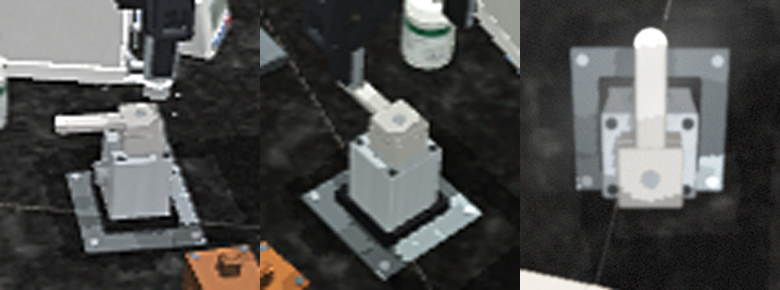

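View pics/cam6.png

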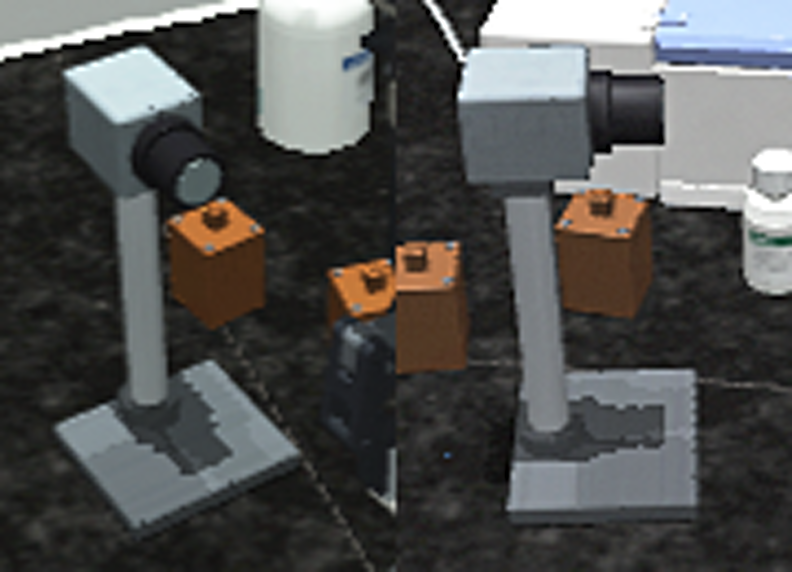

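View pics/wrist6.png

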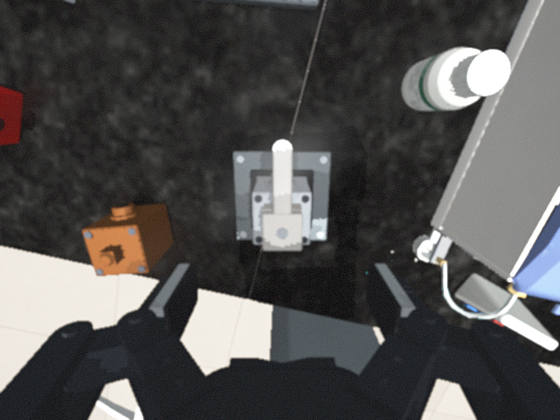

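```bash
python3 - <<'E'
from h import *
import pickle
np.set_printoptions(precision=4,suppress=True)
sc=pickle.load(open("scene6.pkl","rb"));sd=pickle.load(open("side6.pkl","rb"))
S=lambda x,y:np.array([200+x/4.4-.4,145+y/4.4-.4]);D=lambda x,y:np.array([205+(x-396)/4.4-.4,175+y/4.4-.4])
A=lambda a,b:np.degrees(np.arctan2(*(b-a)[[1,0]]))
p,e=tri([sc,sd],[S(198,182),D(661,110)]);print("lens tri",p,e,plane(sc,S(198,182),.22),plane(sd,D(661,110),.22))
for z in(0.008,.012):
  f=[plane(sc,S(*q),z) for q in((55,430),(135,528),(300,456),(212,360))];print(z,np.array(f),np.mean(f,0),A(f[1],f[0]),A(f[2],f[3]),A(f[2],f[1]),A(f[3],f[0]))
  g=[plane(sd,D(*q),z) for q in((525,370),(695,370),(697,511),(510,511))];print(np.array(g),np.mean(g,0),A(g[1],g[0]),A(g[2],g[3]),A(g[1],g[2]),A(g[0],g[3]))
t=[plane(sc,S(*q),.245) for q in((65,70),(140,45),(202,95),(128,123))];print(np.array(t),np.mean(t,0),A(t[3],t[0]),A(t[2],t[1]),A(t[2],t[3]))
t=[plane(sd,D(*q),.245) for q in((590,92),(462,97),(585,47),(468,50))];print(np.array(t),A(t[0],t[1]),A(t[2],t[3]))
E
```

```text
lens tri [0.6593 0.2996 0.2191] 0.5217490883420055 [0.6598 0.2991 0.22  ] [0.6581 0.3029 0.22  ]
0.008 [[0.7385 0.3674 0.008 ]
 [0.6448 0.35   0.008 ]
 [0.6614 0.2431 0.008 ]
 [0.761  0.2599 0.008 ]] [0.7014 0.3051 0.008 ] 10.55292521513311 9.556489107639237 98.83596928024897 101.82543909015607
[[0.7559 0.2555 0.008 ]
 [0.659  0.2427 0.008 ]
 [0.6385 0.3538 0.008 ]
 [0.7351 0.3669 0.008 ]] [0.6971 0.3047 0.008 ] 7.537435331459245 7.755761235337335 100.42792712503885 100.56952995632456
0.012 [[0.7343 0.3684 0.012 ]
 [0.6411 0.351  0.012 ]
 [0.6576 0.2447 0.012 ]
 [0.7567 0.2614 0.012 ]] [0.6974 0.3064 0.012 ] 10.552925215133111 9.556489107639274 98.83596928024893 101.825439090156
[[0.7544 0.2601 0.012 ]
 [0.658  0.2473 0.012 ]
 [0.6377 0.3578 0.012 ]
 [0.7337 0.3709 0.012 ]] [0.696 0.309 0.012] 7.537435331459281 7.755761235337325 100.42792712503882 100.56952995632459
[[0.7463 0.3388 0.245 ]
 [0.7549 0.2951 0.245 ]
 [0.6968 0.2821 0.245 ]
 [0.687  0.3249 0.245 ]] [0.7213 0.3102 0.245 ] 13.253381745504193 12.599033133690716 102.96223586035244
[[0.685  0.331  0.245 ]
 [0.7426 0.3425 0.245 ]
 [0.6966 0.2904 0.245 ]
 [0.7521 0.2999 0.245 ]] 11.275328512664561 9.777897449211597
```

```bash
python3 - <<'E'
from h import *
np.set_printoptions(precision=4,suppress=True)
print(row((.4965,.2333,.028),down(-75.6)))
E
```

```text
[ 0.111   0.0009 -0.0003 -0.0608  0.0124  0.0633]
```

Call:
{"method": "play_rows", "body": {"series": [{"tx": 0.03, "ty": 0.0009, "tz": -0.0003, "ax": 0, "ay": 0, "az": 0, "hand": 0.085}, {"tx": 0.06, "ty": 0.0009, "tz": -0.0003, "ax": 0, "ay": 0, "az": 0, "hand": 0.085}, {"tx": 0.09, "ty": 0.0009, "tz": -0.0003, "ax": 0, "ay": 0, "az": 0, "hand": 0.085}, {"tx": 0.11, "ty": 0.0009, "tz": -0.0003, "ax": 0, "ay": 0, "az": 0, "hand": 0.085}, {"tx": 0.11, "ty": 0.0009, "tz": -0.0003, "ax": 0, "ay": 0, "az": 0, "hand": 0.06}, {"tx": 0.11, "ty": 0.0009, "tz": -0.0003, "ax": 0, "ay": 0, "az": 0, "hand": 0.05}, {"tx": 0.11, "ty": 0.0009, "tz": -0.0003, "ax": 0, "ay": 0, "az": 0, "hand": 0.042}, {"tx": 0.11, "ty": 0.0009, "tz": -0.0003, "ax": 0, "ay": 0, "az": 0, "hand": 0.036}, {"tx": 0.11, "ty": 0.0009, "tz": -0.0003, "ax": 0, "ay": 0, "az": 0, "hand": 0.036}], "force": 80}}

```text
time: 10.9
tool_pos: [0.4978, 0.2336, 0.0305]
tool_rot: [0.434, 0.558, -0.433, 0.559]
force: [-0.1, -0.2, 1.8]
opening: 0.0449
```

```bash
python3 - <<'E'
from h import *
np.set_printoptions(precision=4,suppress=True)
s=sense();print(s["time"],s["tool_pos"],s["force"],s["opening"])
# valve centre ~ tool xy at grip; keep offsets
t=s["tool_pos"][2]
for z in (.05,.209-.028+t-0.0): print(row((.5292,.2757,z),down(-79.5)))
E
```

```text
10.9 [0.4978 0.2336 0.0305] [-0.15   -0.2234  1.8467] 0.044931666364096144
[-0.0194  0.0409 -0.033   3.8411  0.0028 -0.1066]
[-0.1809  0.0412 -0.0329  3.8411  0.0028 -0.1066]
```

Call:
{"method": "play_rows", "body": {"series": [{"tx": -0.02, "ty": 0, "tz": 0, "ax": 0, "ay": 0, "az": 0, "hand": 0.036}, {"tx": -0.05, "ty": 0, "tz": 0, "ax": 0, "ay": 0, "az": 0, "hand": 0.036}, {"tx": -0.09, "ty": 0, "tz": 0, "ax": 0, "ay": 0, "az": 0, "hand": 0.036}, {"tx": -0.13, "ty": 0, "tz": 0, "ax": 0, "ay": 0, "az": 0, "hand": 0.036}, {"tx": -0.16, "ty": 0.01, "tz": -0.008, "ax": 1, "ay": 0, "az": 0, "hand": 0.036}, {"tx": -0.181, "ty": 0.02, "tz": -0.016, "ax": 2, "ay": 0, "az": 0, "hand": 0.036}, {"tx": -0.181, "ty": 0.03, "tz": -0.024, "ax": 3, "ay": 0, "az": 0, "hand": 0.036}, {"tx": -0.181, "ty": 0.041, "tz": -0.033, "ax": 3.8, "ay": 0, "az": -0.1, "hand": 0.036}, {"tx": -0.181, "ty": 0.041, "tz": -0.033, "ax": 3.8, "ay": 0, "az": -0.1, "hand": 0.036}, {"tx": -0.181, "ty": 0.041, "tz": -0.033, "ax": 3.8, "ay": 0, "az": -0.1, "hand": 0.036}]}}

```text
time: 11.9
tool_pos: [0.5281, 0.2753, 0.2099]
tool_rot: [0.451, 0.545, -0.453, 0.543]
force: [-0.4, 0.1, -2.4]
opening: 0.0447
```

```bash
python3 - <<'E'
from h import *
import pickle
np.set_printoptions(precision=4,suppress=True)
s=sense();print(s["time"],s["tool_pos"],s["force"],s["opening"])
for c in("side","scene","wrist"):
    im=snapshot(c);pickle.dump(im,open(c+"7.pkl","wb"));cv2.imwrite(f"pics/{c}7.png",im["color"][:,:,::-1])
    for l in ("port","lens","lever_tip","shaft_foot"): print(c,l,[(d["p"],d["uv"]) for d in tip_of(c,l)[:3]])
    print(proj(im,[[.5607,.2815,.22],[.659,.2995,.22]]).round(1).tolist())
a=cv2.imread("pics/side7.png")[150:270,220:360];b=cv2.imread("pics/scene7.png")[130:250,200:340]
cv2.imwrite("pics/m7.png",cv2.resize(np.hstack([a,b]),(800,343),interpolation=cv2.INTER_CUBIC))
E
```

```text
11.9 [0.5281 0.2753 0.2099] [-0.4226  0.0551 -2.3803] 0.04469712816124829
side port [(0.91, [329.6, 331.3]), (0.86, [311.9, 196.7]), (0.79, [211.7, 234.5])]
side lens [(0.8, [265.2, 197.6])]
side lever_tip [(0.52, [295.3, 179.6])]
side shaft_foot [(0.96, [330.1, 189.7]), (0.92, [323.5, 334.7]), (0.76, [209.4, 235.5])]
[[311.9, 197.3], [264.7, 198.7]]
scene port [(0.93, [196.0, 315.0]), (0.7, [258.7, 199.4]), (0.6, [249.6, 314.5])]
scene lens [(0.68, [245.9, 187.2])]
scene lever_tip []
scene shaft_foot [(0.81, [256.2, 316.7]), (0.77, [247.5, 193.9]), (0.76, [179.4, 314.0])]
[[269.9, 210.1], [244.6, 186.2]]
wrist port [(0.97, [101.7, 177.0]), (0.75, [192.2, 229.9]), (0.71, [467.0, 18.1])]
wrist lens []
wrist lever_tip [(0.63, [284.1, 169.8])]
wrist shaft_foot [(0.72, [417.1, 121.6]), (0.7, [53.0, 167.6]), (0.63, [188.3, 263.0])]
[[281.8, 215.6], [282.5, -35.2]]
```

View pics/m7.png

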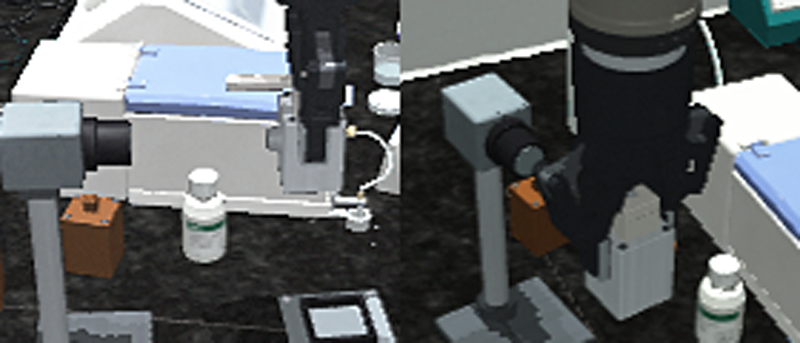

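View pics/wrist7.png

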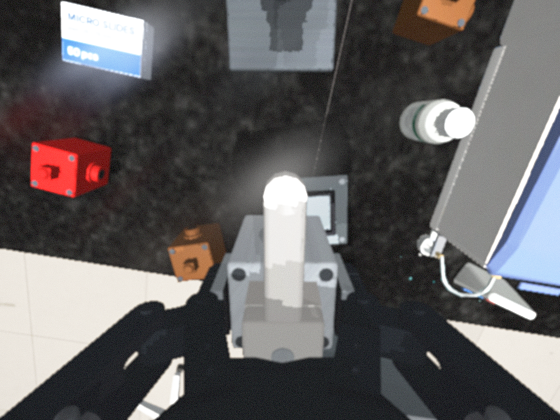

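```bash
python3 - <<'E'
from h import *
import pickle
s=sense();im=pickle.load(open("wrist7.pkl","rb"));sd=pickle.load(open("side7.pkl","rb"))
print(s["time"],s["tool_pos"],s["joint_velocities"].round(3) if hasattr(s["joint_velocities"],"round") else s["joint_velocities"],s["opening"])
Rt=toolR();p=s["tool_pos"]
for dx in (0,-.0015):
  v=lambda x,y,z:p+Rt.apply([.0265-z,x+dx,-y])
  P=[v(.0635,0,.062+.025),v(.014,.014,.088),v(.014,-.014,.088),v(.0172,.0179,.062),v(.0172,-.0179,.062),v(.032,0,.035)]
  print(proj(im,P).round(1).tolist(),proj(sd,P[:1]+P[5:]).round(1).tolist(),P[5].round(4))
cv2.imwrite("pics/w7c.png",cv2.resize(cv2.imread("pics/wrist7.png")[160:370,200:370],(680,840)[:2] if 0 else (486,600),interpolation=cv2.INTER_CUBIC))
E
```

```text
12.65 [0.52873921 0.27560836 0.2105328 ] [ 0.001  0.001  0.001 -0.001 -0.    -0.001] 0.044854839391748814
[[281.6, 172.0], [239.6, 319.7], [323.7, 319.6], [238.4, 271.3], [324.9, 271.3], [281.6, 215.8]] [[297.3, 176.5], [312.1, 197.7]] [0.5602 0.2815 0.219 ]
[[281.6, 177.2], [239.8, 323.4], [323.5, 323.4], [238.5, 274.5], [324.8, 274.4], [281.6, 218.7]] [[298.0, 176.5], [312.8, 197.7]] [0.5587 0.2812 0.219 ]
```

View pics/w7c.png

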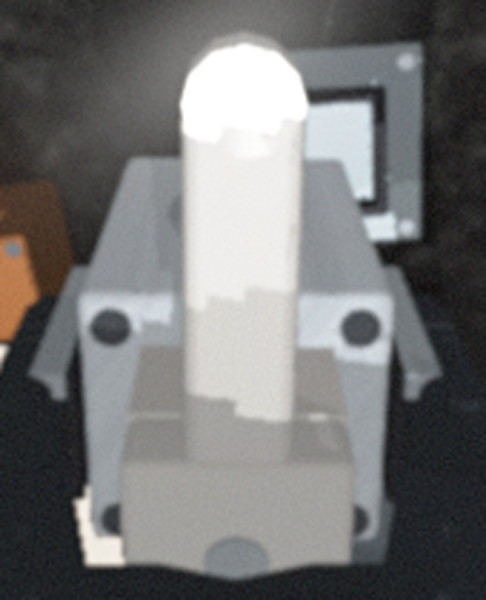

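```bash
python3 -c "
from cell import *
print(job_done())"
```

```text
the job is handed in; nothing more can be done
None
```

The white handle is fully on the square shaft of the valve in the nest. I lifted the valve out by its block and handed it in still gripped in front of the inspection camera. The clock showed about 12.7 s at the end.

- **Seating:** The handle went on until I felt about 8 N at the expected height. Afterwards the lever tip, hub centre and hub edge all matched a fully home handle to within about 1 px. The lever points the port's way.
- **Final pose:** I estimate the port mouth at (0.559–0.560, 0.281, 0.219). The lens is at about (0.659, 0.300, 0.22), so the port is roughly 100 mm in front of it and within a few mm of its axis. The port in the side picture agreed to within 1 px. The joints were still, and the grip was set to 80 N with an opening of 45 mm.
- **Small disagreements:** The valve may sit about 1.5 mm back in the fingers from where I aimed. The handle looks up to 0.8 mm off-centre sideways, which is about the bore's play. The camera's direction came out between 8° and 13° depending on which edges I measured, and I used 10.5°.
- **Other objects:** No camera bump was seen: the wrist force stayed low and nothing came near the camera. In the pictures the bottle and slide box stood where they were. I did not measure either again, and I did not check the timer.

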